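# Pack out the push clamp with two spacer plates

### The job

On the welding fixture the push clamp runs out of stroke before it reaches the rusty channel workpiece. Stand the two square steel spacer plates one at a time, upright on the fixture's bed, in the gap between the workpiece and the clamp's jaw, face to face and square to the clamp, then push the clamp's black knob towards the workpiece until the plates are snug between them, and let go.

Things in the scene. Friction and masses are not known exactly. Their poses are not given: they have to be found in the camera images.
- plate_a_mid (a point): Centre of a loose solid steel spacer plate, 50 mm long x 50 high x 20 thick, 0.4 kg, standing on edge on the table (point 25 mm above its foot). x through the thickness, y along the length, z up. Grip it across its length (along y), so that the fingers pass outside jaw and workpiece. The hollow square tube offcut of like size is not wanted.
- plate_b_mid (a point): Centre of the second spacer plate, the same as the first (50 x 50 x 20 mm, same axes). Either may go in first.
- work_face (a point): Foot of the rusty channel workpiece's upright face on the fixed grey fixture, mid-width, level with the bed (10 mm above the table) on which plates stand. x: level, from this face along the clamp to jaw and knob; y across; z up. Face and jaw: 34 mm wide, up to 50 high; bed 64 wide. Jaw face starts at x = 64 to 72 mm, its stroke ends at 32; two plates fill 40. Guide block at x = 95 to 131, 50 high.
- jaw_knob (a point): Centre of the clamp's black knob: cylinder, 40 mm diameter, 32 mm long along the clamp axis, 37 mm above the table, free all round. Axes as work_face. Knob, rod and steel jaw are one piece, sliding along the clamp axis against about 4 N of friction and staying where left; the jaw's face is 119 mm nearer the workpiece than this point. Push its outer end towards the workpiece (-x).
Things that resemble listed ones, but are neither listed nor needed, are in the scene too. Leave any brown or green look-alike of the part that bears plate_a_mid alone.

How it is judged:
By the outcome, as a careful person would: the job done as asked, in the order asked, and still so for the second after the job is handed in, with the robot touching nothing.
It also fails if it takes over 69 s, if anything falls off the work surface, if the arm or the gripper's body presses on something with over 40 N, if the wrist force passes 120 N, or if a joint passes its speed limit or range.

### The arm

A 6-joint arm with a two-finger parallel gripper is mounted at the origin on the work surface. World frame = base frame: x ahead of the robot, y to its left, z up, the work surface at z = 0. Lengths are in m, angles in degrees, forces in N, time in s.
With the tool pointing down it reaches from about 0.35 to 0.925 m from the base axis. Payload 6.4 kg.
Tool frame: the origin (TCP) lies at the very end of the fingers, on their centre line; the grasp point (between the pads) lies 19 mm behind it (hold_point_z is the distance from the TCP to the grasp point, in m); y points along the fingers, z is the direction in which the jaws open and shut, and the axes are right-handed (so a half turn about y gives the same grasp; the last joint's range is limited). The gripper opens to 94 mm and grips with 3 to 60 N. Pads are 16 mm wide; open, the fingers measure 119 mm over their backs; the gripper's body (75 mm by 177 mm) begins 78 mm behind the grasp point.
Start: joints at [62.217, 14.043, 89.255, -0, 76.702, -9.975], TCP at [0.199, 0.619, 0.205] pointing down, gripper open.
Joint ranges: [-179.41, 179.41], [-58.25, 129.5], [7.25, 145.43], [-54.29, 234.29], [11.92, 165.04], [-157.13, 157.13]. Speed limits (degrees/s): [147.25, 147.25, 180, 180, 180, 180].

### API

Orientations are given as a 3x3 rotation matrix whose columns are the frame's x, y, z axes.
In Python, from bench import sense, capture, camera_params, finish_job, hold_point_z gives the robot as it stands.
- The arm moves only by the shell command python3 -m creep 'ROWS' [FORCE]. ROWS is JSON, a list of rows, each a list of 5 numbers: the shift along the world's x, y, z in m, then the turn about the world's z in rad, then the opening, from -1 (shut) to 1 (fully open), so that 0 is half open. A call has 1 to 20 rows; each row is the pose to reach, as a shift and turn from the pose commanded when the call began; what a row does not reach only later rows make up. A row lasts 1/8 s, in which the tool goes at most 62.5 mm and 10.7 degrees, less where a joint would pass 70% of its speed; a pose out of reach is approached as far as the arm can. A call with a gripper value outside its range is refused whole. The fingers move at their own pace and stop on an object; FORCE is the grip in N (left out, the last holds). Time passes only in rows, so rows that repeat a pose let the fingers close. It gives the time, the measured TCP pose, the force and the opening at its end, in the units of the state.
- sense(): the state, without advancing time (a new reading comes with each control period).
- capture(name): name is "side" or "top" or "wrist"; returns (picture, depth): 384x512x3 uint8, blue, green, red; 384x512 float32, m along the optical axis (not along the pixel's ray), 0 where there is no reading.
- camera_params(name): a dict with "K" (3x3 intrinsics, pixels), "rvec" (rotation vector, rad) and "tvec" (3), from world to camera coordinates, as OpenCV has them. Camera axes: x right, y down, z forward; pixel columns grow to the right and rows downward; lengths in m; the calibration is good to about 2 mm. The wrist camera is an equidistant fisheye: a pixel r from the principal point sees the ray r / f radians off the axis. A picture is of the moment at which its call begins: read the wrist's pose just before it. camera_params takes no time and is no camera call; for the wrist camera it gives the pose at the moment of the call.
- finish_job(): hands the job in, once; it reports no verdict.
The state is a dict: "t": time; "joint_positions": joint angles; "joint_velocities": joint speeds; "effort": joint torques, N m; "tool_pos": TCP position; "tool_rot": TCP orientation; "wrist_force": force on the tool from outside, world axes, zero at the start; "moment": the same for the moment, N m; "width": finger opening in m.
Only numpy, scipy, OpenCV 4.12 (cv2) and the standard library are available. Lean on these libraries where they do the work, as an engineer would, in place of code of your own. Each camera call takes 0.05 s, during which the arm holds its last target.

## Working session

There is one attempt and no reset: what is moved stays moved. The work goes in short steps, Python scripts to look and compute and a shell command to move; the robot and the scene stay as the last step left them, time stands still between calls to the robot, and variables do not carry over. Pictures are saved under pics/ and viewed, and the job is handed in when it is done.

```bash
mkdir -p pics; ls
python3 - <<'E'
from bench import *
import cv2,numpy as np
s=sense();print(s['t'],s['tool_pos'],s['tool_rot'],s['width'],s['wrist_force'],hold_point_z)
for n in('top','side'):
    im,d=capture(n);cv2.imwrite(f'pics/{n}0.png',im);np.savez(f'{n}0.npz',im=im,d=d);p=camera_params(n);print(n,p)
E
```

```text
pics
0.0 [0.1984914  0.61832489 0.2043585 ] [[ 9.52088020e-01 -8.79006467e-04  3.05822874e-01]
 [-3.05823966e-01 -1.67810131e-03  9.52086596e-01]
 [-3.23688511e-04 -9.99998206e-01 -1.86652139e-03]] 0.09406042819495637 [-0.24083162  0.31052098 -0.6811277 ] 0.0188
top {'K': array([[368.7767343 ,   0.        , 252.943689  ],
       [  0.        , 368.7767343 , 193.04603865],
       [  0.        ,   0.        ,   1.        ]]), 'rvec': array([ 2.13295308, -2.18405275,  0.17300148]), 'tvec': array([-0.06712081,  0.56970515,  0.75338261])}
side {'K': array([[387.3049527 ,   0.        , 258.34757545],
       [  0.        , 387.3049527 , 195.7225531 ],
       [  0.        ,   0.        ,   1.        ]]), 'rvec': array([ 0.94397072, -2.56768516,  0.96401562]), 'tvec': array([0.3571538 , 0.33729033, 0.61673294])}
```

View pics/top0.png

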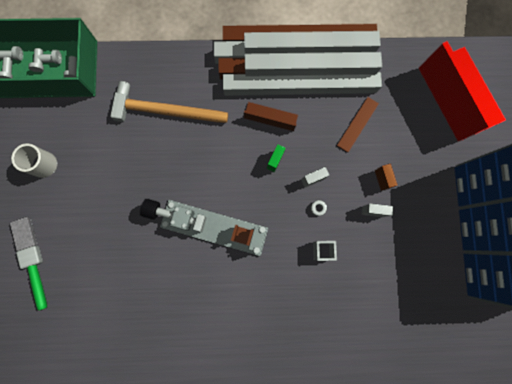

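View pics/side0.png

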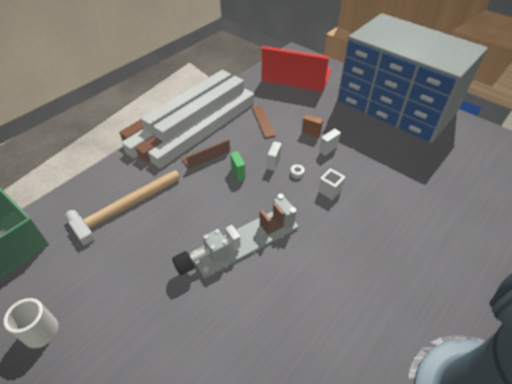

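Candidates in the top view: steel plates at (316,176) and (380,210). Look-alikes are green (276,157), brown (387,177), the hollow tube (326,251) and the ring (318,208). I choose the two solid grey ones and check them in a close crop.

```bash
cat > h.py <<'E'
import cv2,numpy as np
from bench import *
def load(n,i=0):
    z=np.load(f'{n}{i}.npz');return z['im'],z['d']
def R(p): return cv2.Rodrigues(p['rvec'])[0]
def atz(n,uv,z):
    p=camera_params(n);r=R(p).T@np.linalg.inv(p['K'])@np.array([uv[0],uv[1],1.]);c=-R(p).T@p['tvec']
    return c+r*(z-c[2])/r[2]
def cloud(n,d):
    p=camera_params(n);v,u=np.mgrid[:384,:512];P=np.stack([u*d,v*d,d],-1)@np.linalg.inv(p['K']).T
    return (P-p['tvec'])@R(p)
def proj(n,X):
    p=camera_params(n);return cv2.projectPoints(np.array(X,float).reshape(-1,3),p['rvec'],p['tvec'],p['K'],None)[0][:,0]
E
python3 - <<'E'
from h import *
im,d=load('top')
c=im[140:260,260:410];cv2.imwrite('pics/c1.png',cv2.resize(c,None,fx=5,fy=5,interpolation=cv2.INTER_CUBIC))
c=im[185:265,130:280];cv2.imwrite('pics/c2.png',cv2.resize(c,None,fx=5,fy=5,interpolation=cv2.INTER_CUBIC))
C=cloud('top',d)
for nm,(u0,v0,u1,v1) in dict(p1=(300,163,333,190),p2=(362,200,400,222)).items():
    P=C[v0:v1,u0:u1].reshape(-1,3);Q=P[(P[:,2]>.043)&(P[:,2]<.06)]
    r=cv2.minAreaRect((Q[:,:2]*1000).astype(np.float32));print(nm,len(Q),Q.mean(0),np.median(Q[:,2]),r)
P=C[100:300,200:400].reshape(-1,3);print(np.percentile(P[:,2],[5,30,50]))
E
```

```text
p1 218 [ 0.6009018  -0.2162513   0.04926407] 0.04935044784617594 ((601.4239501953125, -216.7667999267578), (19.90880584716797, 49.40591812133789), 21.604244232177734)
p2 231 [ 0.52510444 -0.34884277  0.04893729] 0.04905248745666795 ((525.3455200195312, -349.6900939941406), (50.773834228515625, 20.170211791992188), 82.57777404785156)
[-0.00286099 -0.00118315 -0.00033097]
```

View pics/c1.png

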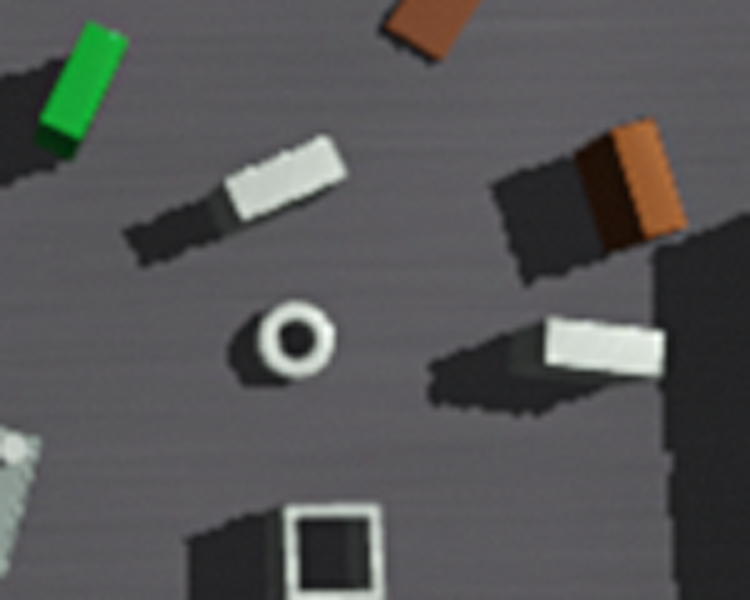

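View pics/c2.png

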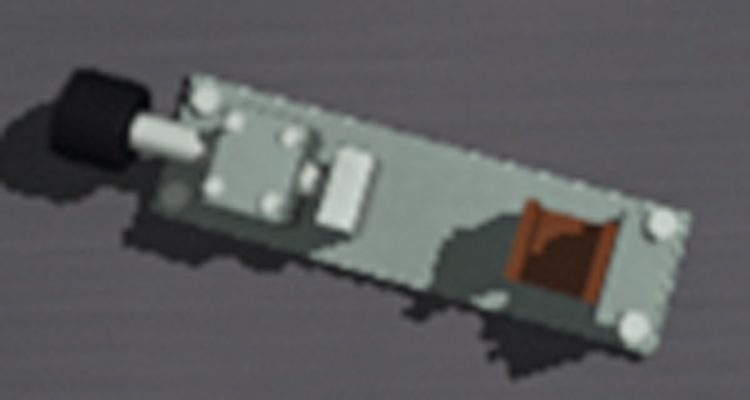

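The crop shows both grey plates solid, at (316,176) and (380,210), and the tube plainly hollow. The second crop shows jaw (199,223), rusty channel (242,235) and knob (150,209). Next I measure the fixture.

Run:
```python
from h import *
im,d=load('top');C=cloud('top',d)
S=C[190:265,130:275];I=im[190:265,130:275].astype(int)
z=S[...,2]
m=(z>.006)&(z<.07)&(S[...,0]<.62)
# jaw/work masks
v,u=np.mgrid[190:265,130:275]
P=S[m];r=cv2.minAreaRect((P[:,:2]*1000).astype(np.float32));print('all',r)
b=(z>.006)&(z<.014);r=cv2.minAreaRect((S[b][:,:2]*1000).astype(np.float32));print('bed',r,np.median(z[b]))
jw=(u>190)&(u<207)&(v>212)&(v<233)&(z>.03);print('jaw',jw.sum(),np.median(S[jw],0),cv2.minAreaRect((S[jw][:,:2]*1000).astype(np.float32)))
rust=(I[...,2]>I[...,0]*1.6)&(z>.03);print('rust',rust.sum(),np.percentile(z[rust],[5,50,95]),cv2.minAreaRect((S[rust][:,:2]*1000).astype(np.float32)))
kn=(I.sum(-1)<110)&(z>.03)&(u<165);print('knob',kn.sum(),np.percentile(z[kn],[5,50,95]),cv2.minAreaRect((S[kn][:,:2]*1000).astype(np.float32)))
c=lambda x,y:(130+x/5-.4,185+y/5-.4)
for q in [(527,200),(507,280),(376,155),(353,233)]:
    for zz in(.05,.06): print(q,zz,atz('top',c(*q),zz))
g=im[205:260,185:275];cv2.imwrite('pics/c3.png',cv2.resize(g,None,fx=8,fy=8,interpolation=cv2.INTER_CUBIC))
s,ds=load('side');g=s[185:285,165:310];cv2.imwrite('pics/s1.png',cv2.resize(g,None,fx=5,fy=5,interpolation=cv2.INTER_CUBIC))
```

```text
all ((503.4150390625, 27.497467041015625), (270.8174743652344, 63.78145980834961), 72.82592010498047)
bed ((497.4175720214844, 8.091667175292969), (230.19459533691406, 63.78145980834961), 72.8259048461914) 0.009427476463103924
jaw 184 [0.50743182 0.03573928 0.05551588] ((492.3044738769531, -5.674873352050781), (130.24356079101562, 33.455875396728516), 71.90950775146484)
rust 98 [0.05065147 0.05906181 0.06133081] ((478.5345153808594, -54.757972717285156), (39.44609069824219, 32.4639778137207), 72.34993743896484)
knob 301 [0.03822795 0.05311755 0.05727609] ((508.51641845703125, 44.49299621582031), (235.26344299316406, 39.64373016357422), 72.69001007080078)
(527, 200) 0.05 [ 0.50059029 -0.04103327  0.05      ]
(527, 200) 0.06 [ 0.50004032 -0.04131541  0.06      ]
(507, 280) 0.05 [ 0.46748554 -0.03208907  0.05      ]
(507, 280) 0.06 [ 0.46736193 -0.0324864   0.06      ]
(376, 155) 0.05 [0.52099661 0.02207496 0.05      ]
(376, 155) 0.06 [0.52018382 0.02098004 0.06      ]
(353, 233) 0.05 [0.48856753 0.03189078 0.05      ]
(353, 233) 0.06 [0.48817239 0.03066945 0.06      ]
```

View pics/c3.png

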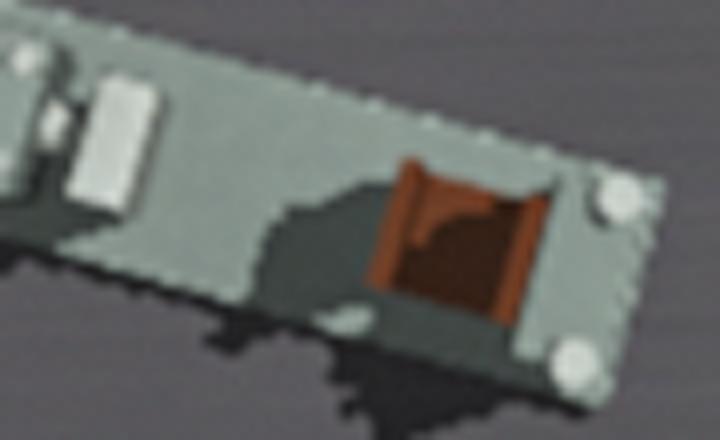

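View pics/s1.png

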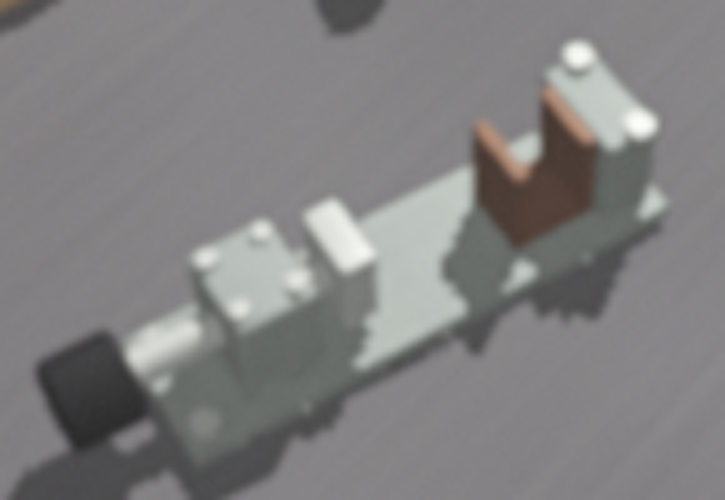

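Run:
```python
from h import *
im,d=load('top');C=cloud('top',d).reshape(-1,3)
P=C[(C[:,2]>.09)&(C[:,1]<-.2)]
for lo in(.3,.4,.5,.6,.7):
    q=P[(P[:,0]>lo)&(P[:,0]<lo+.1)]
    if len(q):print(lo,q[:,1].max(),q[:,2].max())
s,ds=load('side');C=cloud('side',ds);Q=C.reshape(-1,3)
# side-camera check of plates, jaw and rust
for n,c in dict(p1=(.601,-.2165),p2=(.5253,-.3495)).items():
    m=(np.hypot(Q[:,0]-c[0],Q[:,1]-c[1])<.04)&(Q[:,2]>.046)&(Q[:,2]<.056);print(n,m.sum(),cv2.minAreaRect((Q[m][:,:2]*1000).astype(np.float32)),np.median(Q[m],0))
m=(s[...,2]>s[...,0]*1.4)&(C[...,2]>.055)&(np.hypot(C[...,0]-.48,C[...,1]+.05)<.05);print(cv2.minAreaRect((C[m][:,:2]*1000).astype(np.float32)))
m=(C[...,2]>.007)&(C[...,2]<.013)&(np.hypot(C[...,0]-.497,C[...,1]-.008)<.13);print(cv2.minAreaRect((C[m][:,:2]*1000).astype(np.float32)))
c=lambda x,y:(165+x/5-.4,185+y/5-.4)
for q in [(483,122),(522,178),(338,200),(375,254),(334,280)]: print(q,atz('side',c(*q),.06))
```

```text
0.3 -0.5348078940644135 0.15341852043798967
0.4 -0.5342426783196461 0.17737257632903508
0.5 -0.5346316452373341 0.1857869401454663
0.6 -0.5411954087936689 0.19173086383264967
0.7 -0.5115944704091594 0.11201629270137048
p1 126 ((602.6084594726562, -217.69561767578125), (19.894386291503906, 52.21347427368164), 22.643083572387695) [ 0.60151414 -0.21541425  0.05072978]
p2 120 ((525.9944458007812, -350.0166320800781), (53.31281661987305, 20.868778228759766), 83.09878540039062) [ 0.52548208 -0.34883283  0.05066116]
((478.8605041503906, -52.92517852783203), (37.461151123046875, 32.0797119140625), 73.86219787597656)
((498.51593017578125, 6.612617492675781), (230.35182189941406, 65.82648468017578), 72.77861785888672)
(483, 122) [ 0.49955406 -0.04558103  0.06      ]
(522, 178) [ 0.46860437 -0.03340214  0.06      ]
(338, 200) [0.51795752 0.02325561 0.06      ]
(375, 254) [0.48882843 0.0332485  0.06      ]
(334, 280) [0.49270231 0.05274825 0.06      ]
```

Both cameras agree to about 1 mm. First plate: centre (0.6015, -0.2165), turn -2.454 rad.

```bash
python3 -m creep '[[0.1,-0.209,0,-0.6,0.5],[0.1,-0.209,0,-0.6,0.5],[0.1,-0.209,0,-0.6,0.5],[0.1,-0.209,0,-0.6,0.5],[0.3,-0.6,0,-1.7,0.5],[0.3,-0.6,0,-1.7,0.5],[0.3,-0.6,0,-1.7,0.5],[0.3,-0.6,0,-1.7,0.5],[0.3,-0.6,0,-1.7,0.5],[0.3,-0.6,0,-1.7,0.5],[0.403,-0.835,-0.05,-2.454,0.5],[0.403,-0.835,-0.05,-2.454,0.5],[0.403,-0.835,-0.05,-2.454,0.5],[0.403,-0.835,-0.05,-2.454,0.5],[0.403,-0.835,-0.1,-2.454,0.5],[0.403,-0.835,-0.1,-2.454,0.5],[0.403,-0.835,-0.1,-2.454,0.5],[0.403,-0.835,-0.1,-2.454,0.5]]' 20
python3 - <<'E'
from h import *
s=sense();R_=s['tool_rot'];print(s['t'],s['tool_pos'],np.degrees(np.arctan2(R_[1,2],R_[0,2])),s['width'])
p=camera_params('wrist');im,d=capture('wrist');cv2.imwrite('pics/w1.png',im);print(p)
E
```

```text
t: 2.35
tool_pos: [0.6018, -0.2154, 0.106]
tool_rot: [[-0.93, 0.0, 0.368], [-0.368, 0.0, -0.93], [-0.0, -1.0, 0.0]]
wrist_force: [0.5, -0.4, 0.2]
width: 0.0705
2.35 [ 0.60178806 -0.21542222  0.10603716] -68.3830253888405 0.07045783927626217
{'K': array([[297.31863964,   0.        , 258.79234794],
       [  0.        , 297.31863964, 192.4511329 ],
       [  0.        ,   0.        ,   1.        ]]), 'rvec': array([-2.40306859,  1.6321207 ,  0.22651939]), 'tvec': array([-0.4210073 ,  0.46162734,  0.42651645])}
```

View pics/w1.png

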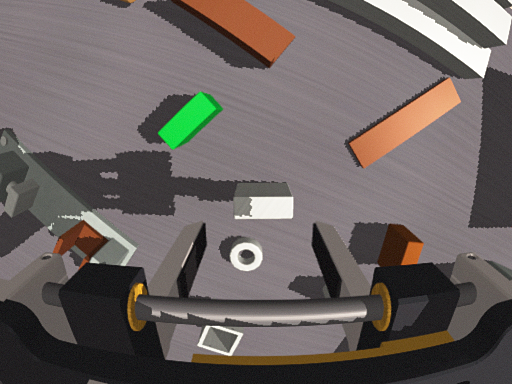

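The wrist view shows the plate's top at (234–293, 195–218), square between the fingertips (205,225) and (315,225). I check it against the projected expectation.

```bash
cat >> h.py <<'E'
def wproj(X,p):
    return cv2.fisheye.projectPoints(np.array(X,float).reshape(-1,1,3),p['rvec'],p['tvec'],p['K'],np.zeros(4))[0][:,0]
def watz(uv,z,p):
    r=cv2.fisheye.undistortPoints(np.array(uv,float).reshape(-1,1,2),p['K'],np.zeros(4))[:,0]
    M=cv2.Rodrigues(p['rvec'])[0];c=-M.T@p['tvec'];D=np.c_[r,np.ones(len(r))]@M
    return c+D*((z-c[2])/D[:,2])[:,None]
E
python3 - <<'E'
from h import *
p=camera_params('wrist');im=cv2.imread('pics/w1.png')
cv2.imwrite('pics/w1c.png',cv2.resize(im[170:230,220:310],None,fx=8,fy=8,interpolation=cv2.INTER_CUBIC))
a=np.radians(-68.4);l=np.array([np.cos(a),np.sin(a)]);t=np.array([-l[1],l[0]])
c=np.array([.6015,-.2165]);print((wproj([np.r_[c+25*i/1e3*l+10*j/1e3*t,.05] for i,j in((-1,-1),(-1,1),(1,1),(1,-1))],p)-[220,170])*8)
E
```

```text
[[ 93.17079777 403.74787521]
 [ 87.97177726 223.64798673]
 [569.9695868  223.97539883]
 [563.47790069 403.84714949]]
```

View pics/w1c.png

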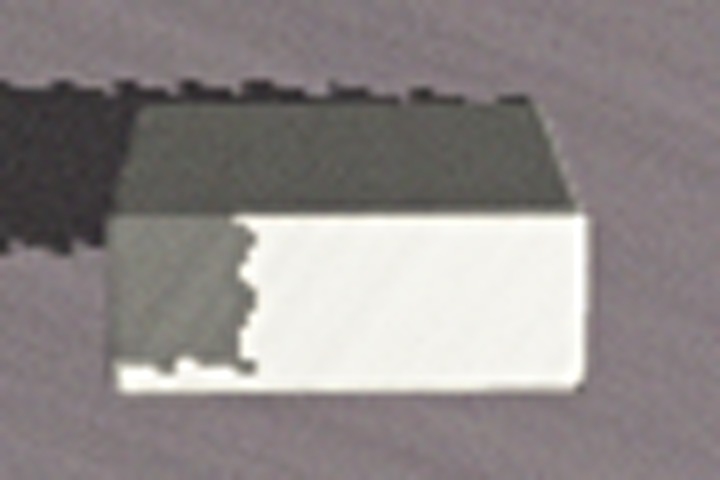

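```bash
python3 -m creep '[[0.0005,-0.0012,-0.04,0,0.5],[0.0005,-0.0012,-0.07,0,0.5],[0.0005,-0.0012,-0.094,0,0.5],[0.0005,-0.0012,-0.094,0,0.5],[0.0005,-0.0012,-0.094,0,-1],[0.0005,-0.0012,-0.094,0,-1],[0.0005,-0.0012,-0.094,0,-1],[0.0005,-0.0012,-0.094,0,-1],[0.0005,-0.0012,-0.094,0,-1],[0.0005,-0.0012,-0.094,0,-1]]' 30
```

```text
t: 3.65
tool_pos: [0.6035, -0.218, 0.0133]
tool_rot: [[-0.93, 0.002, 0.368], [-0.368, -0.001, -0.93], [-0.002, -1.0, 0.002]]
wrist_force: [-1.6, -0.4, 6.1]
width: 0.0496
```

```bash
python3 -m creep '[[0,0,0.03,0,-1],[0,0,0.08,0,-1],[0,0,0.11,0.1,-1],[-0.06,0.1,0.11,0.5,-1],[-0.06,0.1,0.11,0.5,-1],[-0.06,0.1,0.11,0.5,-1],[-0.115,0.191,0.11,0.892,-1],[-0.115,0.191,0.11,0.892,-1],[-0.115,0.191,0.11,0.892,-1],[-0.115,0.191,0.08,0.892,-1],[-0.115,0.191,0.08,0.892,-1],[-0.115,0.191,0.08,0.892,-1]]'
python3 - <<'E'
from h import *
s=sense();R_=s['tool_rot'];print(s['t'],s['tool_pos'],np.degrees(np.arctan2(R_[1,2],R_[0,2])),s['width'])
p=camera_params('wrist');im,d=capture('wrist');cv2.imwrite('pics/w2.png',im);np.savez('w2.npz',p=p)
im,d=capture('side');cv2.imwrite('pics/side2.png',im);np.savez('side2.npz',im=im,d=d)
im,d=capture('top');cv2.imwrite('pics/top2.png',im)
E
```

```text
t: 5.15
tool_pos: [0.4881, -0.0272, 0.092]
tool_rot: [[-0.299, 0.001, 0.954], [-0.954, -0.0, -0.299], [0.0, -1.0, 0.001]]
wrist_force: [-0.1, -0.9, -3.0]
width: 0.0498
5.15 [ 0.48805906 -0.02715286  0.09203058] -17.389879736459232 0.04983522200720915
```

View pics/w2.png

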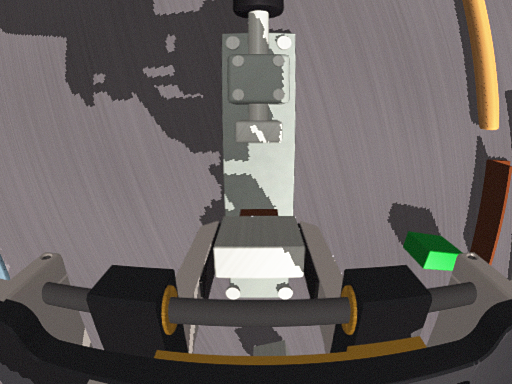

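View pics/side2.png

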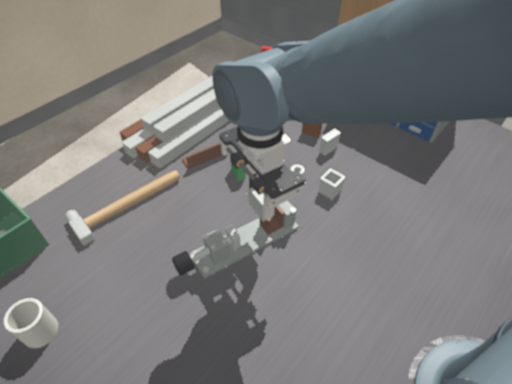

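Run:
```python
from h import *
p=np.load('w2.npz',allow_pickle=True)['p'].item();im=cv2.imread('pics/w2.png')
cv2.imwrite('pics/w2c.png',cv2.resize(im[110:300,200:320],None,fx=4,fy=4,interpolation=cv2.INTER_CUBIC)[:, :])
```

```text
(no output)
```

View pics/w2c.png

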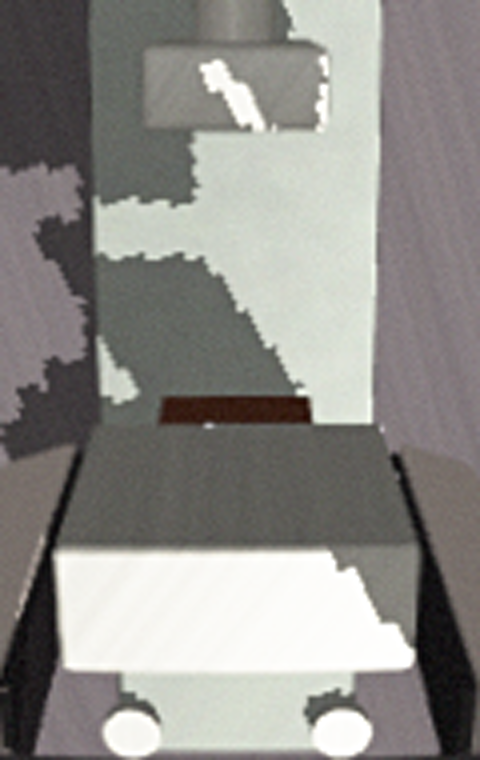

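Run:
```python
from h import *
p=np.load('w2.npz',allow_pickle=True)['p'].item()
q=lambda x,y:(200+x/4-.4,110+y/4-.4)
e=np.array([np.cos(np.radians(72.7)),np.sin(np.radians(72.7))]);n=np.array([-e[1],e[0]])
o=np.array([.4838,-.0375])
for nm,pt,z in [('footL',(160,397),.01),('footR',(311,397),.01),('jawL',(145,130),.06),('jawR',(328,130),.06),('bedL',(92,150),.01),('bedL',(99,400),.01),('bedR',(380,100),.01),('bedR',(374,400),.01),('pltFT L',(55,548),.13),('pltFT R',(418,548),.13),('pltBk L',(63,670),.13),('pltBk R',(413,668),.13),('FB L',(95,425),.08),('FB R',(385,425),.08)]:
    w=watz([q(*pt)],z,p)[0];v=w[:2]-o;print(nm,w.round(4),'s,n mm',(v@e*1e3).round(1),(v@n*1e3).round(1))
```

```text
footL [ 0.4686 -0.0302  0.01  ] s,n mm 2.4 16.7
footR [ 0.502  -0.0407  0.01  ] s,n mm 2.4 -18.3
jawL [0.49   0.0334 0.06  ] s,n mm 69.6 15.1
jawR [0.521  0.0237 0.06  ] s,n mm 69.5 -17.4
bedL [0.4722 0.0289 0.01  ] s,n mm 59.9 30.8
bedL [ 0.4547 -0.0267  0.01  ] s,n mm 1.6 31.0
bedR [0.536  0.0205 0.01  ] s,n mm 70.9 -32.6
bedR [ 0.5158 -0.0459  0.01  ] s,n mm 1.5 -33.0
pltFT L [ 0.4686 -0.0092  0.13  ] s,n mm 22.4 23.0
pltFT R [ 0.5144 -0.0236  0.13  ] s,n mm 22.4 -25.0
pltBk L [ 0.4628 -0.0274  0.13  ] s,n mm 3.3 23.1
pltBk R [ 0.5092 -0.0417  0.13  ] s,n mm 3.6 -25.5
FB L [ 0.468  -0.0102  0.08  ] s,n mm 21.4 23.2
FB R [ 0.5155 -0.0251  0.08  ] s,n mm 21.3 -26.5
```

Wrist view: the channel's foot edge is at row 209, jaw edge at row 142, plate front top edge at row 247. The plate is square to the clamp, but its back is only about 0.5 mm clear of the face, so I shift it 3.5 mm towards the jaw.

```bash
python3 -m creep '[[0.001,0.0033,0,0,-1],[0.001,0.0033,-0.03,0,-1],[0.001,0.0033,-0.05,0,-1],[0.001,0.0033,-0.06,0,-1],[0.001,0.0033,-0.066,0,-1],[0.001,0.0033,-0.068,0,-1],[0.001,0.0033,-0.069,0,-1],[0.001,0.0033,-0.069,0,-1]]'; python3 -m creep '[[0,0,-0.001,0,-1],[0,0,-0.001,0,-1],[0,0,-0.001,0,-1]]'
```

```text
t: 6.3
tool_pos: [0.4889, -0.0232, 0.0233]
tool_rot: [[-0.297, 0.001, 0.955], [-0.955, -0.0, -0.297], [-0.0, -1.0, 0.001]]
wrist_force: [-2.3, -0.4, 1.4]
width: 0.0501
t: 6.68
tool_pos: [0.4888, -0.0232, 0.0233]
tool_rot: [[-0.297, 0.0, 0.955], [-0.955, -0.0, -0.297], [0.0, -1.0, 0.0]]
wrist_force: [-6.7, 1.5, 11.9]
width: 0.05
```

In contact with the bed (about 12 N). Releasing gradually.

```bash
python3 -m creep '[[0,0,0.0005,0,0.4],[0,0,0.0005,0,0.4],[0,0,0.0005,0,0.4],[0,0,0.03,0,0.4],[0,0,0.08,0,0.4],[0,0,0.14,0,0.4],[0,0,0.14,0,0.4]]'
python3 - <<'E'
from h import *
s=sense();print(s['t'],s['tool_pos'],s['width'],s['wrist_force'])
p=camera_params('wrist');im,d=capture('wrist');cv2.imwrite('pics/w3.png',im);np.savez('w3.npz',p=p)
E
```

```text
t: 7.55
tool_pos: [0.4919, -0.024, 0.167]
tool_rot: [[-0.297, 0.011, 0.955], [-0.955, -0.003, -0.297], [-0.0, -1.0, 0.011]]
wrist_force: [-0.4, -0.3, -0.6]
width: 0.0654
7.55 [ 0.49190495 -0.02400654  0.16699274] 0.06536892587273473 [-0.41351844 -0.28389361 -0.63954356]
```

View pics/w3.png

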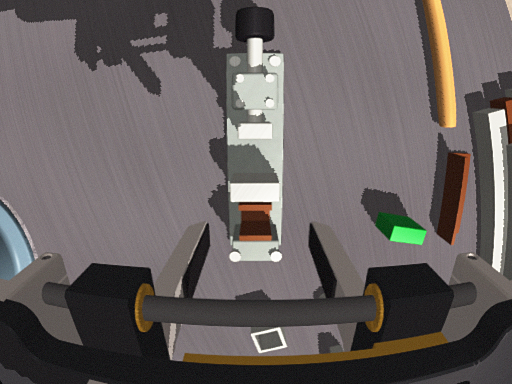

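Plate 1 stands square against the channel with a small gap (wrist, white top at (254,192), rust at (256,220)). Now the second plate.

```bash
python3 -m creep '[[0.01,-0.06,0,-0.18,0.5],[0.015,-0.12,0,-0.36,0.5],[0.02,-0.18,0,-0.54,0.5],[0.03,-0.24,0,-0.72,0.5],[0.035,-0.29,0,-0.9,0.5],[0.0375,-0.3266,0,-1.08,0.5],[0.0375,-0.3266,-0.03,-1.26,0.5],[0.0375,-0.3266,-0.06,-1.3945,0.5],[0.0375,-0.3266,-0.06,-1.3945,0.5],[0.0375,-0.3266,-0.06,-1.3945,0.5],[0.0375,-0.3266,-0.06,-1.3945,0.5]]'
python3 - <<'E'
from h import *
p=camera_params('wrist');im,d=capture('wrist')
a=np.radians(-97.2);l=np.array([np.cos(a),np.sin(a)]);t=np.array([-l[1],l[0]])
c=np.array([.526,-.3495]);print((wproj([np.r_[c+25*i/1e3*l+10*j/1e3*t,.05] for i,j in((-1,-1),(-1,1),(1,1),(1,-1))],p)-[200,160])*6)
cv2.imwrite('pics/w4.png',cv2.resize(im[160:260,200:330],None,fx=6,fy=6,interpolation=cv2.INTER_CUBIC))
E
```

```text
t: 8.98
tool_pos: [0.5265, -0.3501, 0.1029]
tool_rot: [[-0.992, 0.002, -0.124], [0.124, -0.002, -0.992], [-0.002, -1.0, 0.001]]
wrist_force: [0.9, -1.0, 0.6]
width: 0.0704
[[179.11459381 365.59863563]
 [174.94752305 228.40454456]
 [542.30165388 228.7611154 ]
 [537.42340247 365.83855965]]
```

View pics/w4.png

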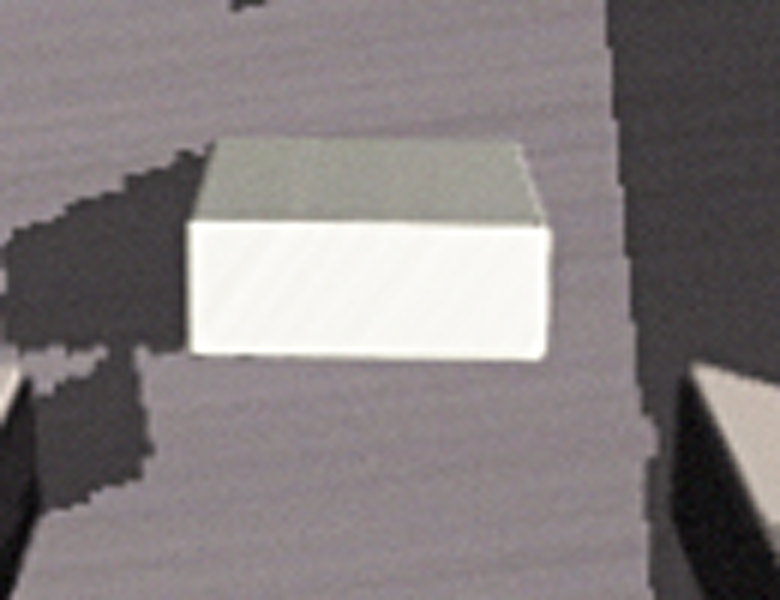

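The plate's white top spans (231–291, 197–219), square to the fingers and within about 1 mm of expectation. Gripping.

```bash
python3 -m creep '[[0.0005,-0.001,-0.04,-0.007,0.5],[0.0005,-0.001,-0.07,-0.007,0.5],[0.0005,-0.001,-0.09,-0.007,0.5],[0.0005,-0.001,-0.09,-0.007,0.5],[0.0005,-0.001,-0.09,-0.007,-1],[0.0005,-0.001,-0.09,-0.007,-1],[0.0005,-0.001,-0.09,-0.007,-1],[0.0005,-0.001,-0.09,-0.007,-1],[0.0005,-0.001,-0.09,-0.007,-1],[0.0005,-0.001,-0.09,-0.007,-1]]' 30
```

```text
t: 10.28
tool_pos: [0.5271, -0.3516, 0.013]
tool_rot: [[-0.991, 0.002, -0.132], [0.132, -0.002, -0.991], [-0.002, -1.0, 0.002]]
wrist_force: [-0.2, -1.1, 6.2]
width: 0.05
```

```bash
python3 -m creep '[[0,0,0.03,0,-1],[0,0,0.08,0,-1],[0,0.02,0.13,0.15,-1],[-0.005,0.07,0.13,0.33,-1],[-0.01,0.13,0.13,0.51,-1],[-0.015,0.19,0.13,0.69,-1],[-0.02,0.25,0.13,0.87,-1],[-0.025,0.3,0.13,1.05,-1],[-0.03,0.34,0.13,1.23,-1],[-0.0303,0.3524,0.12,1.4,-1],[-0.0303,0.3524,0.1,1.4015,-1],[-0.0303,0.3524,0.09,1.4015,-1],[-0.0303,0.3524,0.09,1.4015,-1],[-0.0303,0.3524,0.09,1.4015,-1]]'
python3 - <<'E'
from h import *
s=sense();print(s['t'],s['tool_pos'],s['width'],s['wrist_force'])
p=camera_params('wrist');im,d=capture('wrist');cv2.imwrite('pics/w5.png',im);np.savez('w5.npz',p=p)
cv2.imwrite('pics/w5c.png',cv2.resize(im[110:300,200:320],None,fx=3,fy=3,interpolation=cv2.INTER_CUBIC))
im,d=capture('side');cv2.imwrite('pics/s5c.png',cv2.resize(im[150:290,160:320],None,fx=4,fy=4,interpolation=cv2.INTER_CUBIC))
E
```

```text
t: 12.02
tool_pos: [0.4963, 0.0015, 0.1019]
tool_rot: [[-0.298, 0.001, 0.955], [-0.955, -0.0, -0.298], [-0.0, -1.0, 0.001]]
wrist_force: [-0.5, -0.3, -4.5]
width: 0.0498
12.025 [0.49631107 0.00146849 0.1018741 ] 0.04984111004442833 [-0.46872074 -0.26905526 -4.52175005]
```

View pics/w5c.png

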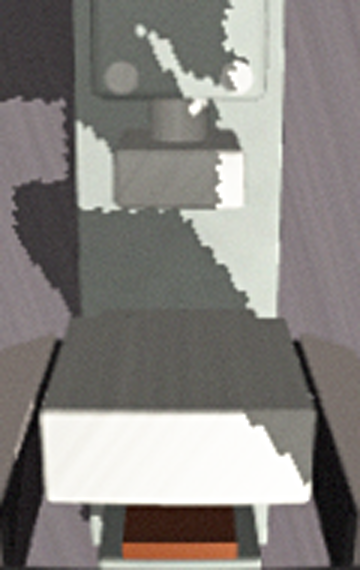

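View pics/s5c.png

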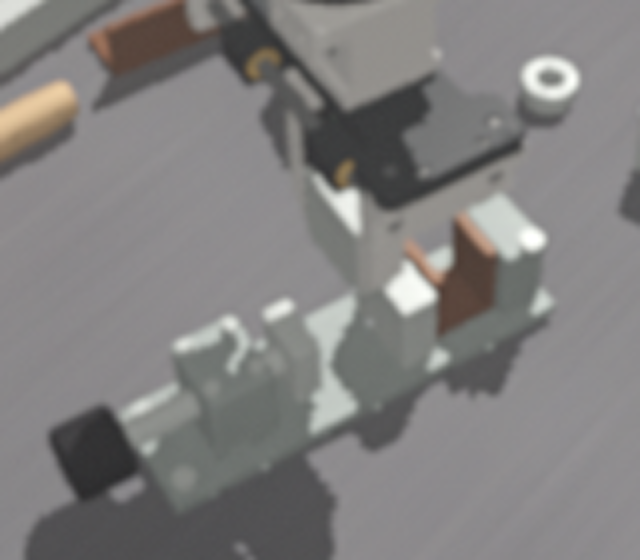

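Held plate is square to the clamp, about 6 mm off plate 1 and about 15 mm off the jaw. Lowering.

```bash
python3 -m creep '[[0,0,-0.03,0,-1],[0,0,-0.055,0,-1],[0,0,-0.07,0,-1],[0,0,-0.076,0,-1],[0,0,-0.078,0,-1],[0,0,-0.079,0,-1],[0,0,-0.08,0,-1],[0,0,-0.08,0,-1]]'
```

```text
t: 13.12
tool_pos: [0.4968, 0.0016, 0.0229]
tool_rot: [[-0.297, 0.001, 0.955], [-0.955, -0.0, -0.297], [0.0, -1.0, 0.001]]
wrist_force: [-3.6, 0.5, 5.7]
width: 0.0499
```

```bash
python3 -m creep '[[0,0,0.0005,0,0.4],[0,0,0.0005,0,0.4],[0,0,0.0005,0,0.4],[0,0,0.03,0,0.4],[0,0,0.08,0,0.4],[0,0,0.14,0,-1],[0.0,0.0,0.14,0,-1],[0.03,0.09,0.14,0,-1],[0.0575,0.185,0.14,0,-1],[0.0575,0.185,0.14,0,-1],[0.0575,0.185,0.14,0,-1],[0.0575,0.185,0.14,0,-1]]'
python3 - <<'E'
from h import *
s=sense();print(s['t'],s['tool_pos'],s['width'],s['wrist_force'])
p=camera_params('wrist');im,d=capture('wrist');cv2.imwrite('pics/w6.png',im);np.savez('w6.npz',p=p)
im,d=capture('side');cv2.imwrite('pics/s6c.png',cv2.resize(im[150:290,160:320],None,fx=4,fy=4,interpolation=cv2.INTER_CUBIC))
im,d=capture('top');cv2.imwrite('pics/t6c.png',cv2.resize(im[180:270,130:290],None,fx=5,fy=5,interpolation=cv2.INTER_CUBIC))
E
```

```text
t: 14.62
tool_pos: [0.5528, 0.1867, 0.1601]
tool_rot: [[-0.297, -0.002, 0.955], [-0.955, -0.001, -0.297], [0.001, -1.0, -0.002]]
wrist_force: [-0.4, -0.5, -0.3]
width: 0.0013
14.625 [0.55276627 0.18669297 0.16010421] 0.0012908154403126616 [-0.40294273 -0.52574858 -0.33151418]
```

View pics/t6c.png

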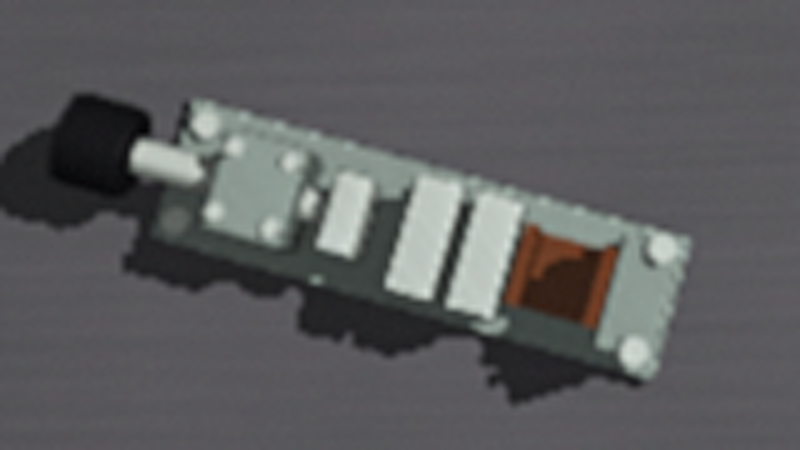

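View pics/s6c.png

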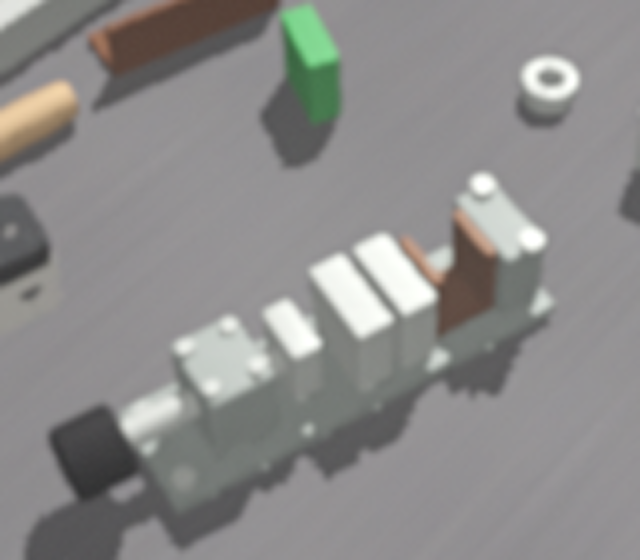

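View pics/w6.png

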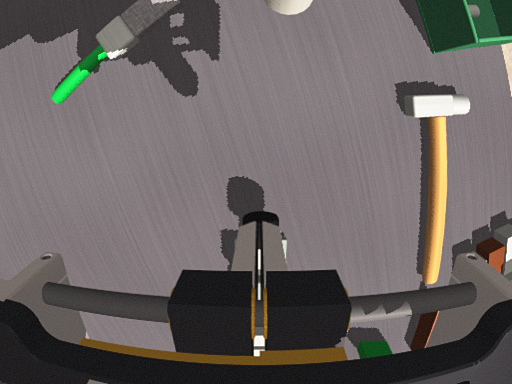

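Run:
```python
from h import *
p=np.load('w6.npz',allow_pickle=True)['p'].item()
e=np.array([np.cos(np.radians(72.7)),np.sin(np.radians(72.7))]);n=np.array([-e[1],e[0]]);o=np.array([.4838,-.0375])
for z in(.037,.057):
  w=watz([(262,213)],z,p)[0];v=w[:2]-o;print(z,v@e,v@n)
for uv in [(141.2,206.0),(145,198.6)]:  # top: knob outer edge
  w=atz('top',uv,.045);v=w[:2]-o;print(v@e,v@n)
v=np.array([.5537,.1871])-o;print('tcp',v@e,v@n)
```

```text
0.037 0.2068427258903721 -0.0024162595400750997
0.057 0.21405861064072548 -0.0022240598622216695
0.20369605643709984 -0.000568254192156295
0.2009351791188389 -0.017787000571331466
tcp 0.23522577926636554 5.261683262519634e-05
```

Both plates stand upright and parallel (side crop: tops at (395,270) and (350,295); jaw at (290,325)). The knob's outer end is about 24 mm ahead of the fingers. I lower and push.

```bash
python3 -m creep '[[0,0,-0.05,0,-1],[0,0,-0.1,0,-1],[0,0,-0.133,0,-1],[0,0,-0.133,0,-1],[-0.003,-0.0095,-0.133,0,-1],[-0.0054,-0.0172,-0.133,0,-1],[-0.0065,-0.021,-0.133,0,-1],[-0.0077,-0.0248,-0.133,0,-1],[-0.0089,-0.0286,-0.133,0,-1],[-0.0101,-0.0325,-0.133,0,-1],[-0.0113,-0.0363,-0.133,0,-1]]'
```

```text
t: 16.15
tool_pos: [0.5429, 0.1505, 0.029]
tool_rot: [[-0.297, 0.002, 0.955], [-0.955, 0.0, -0.297], [-0.001, -1.0, 0.002]]
wrist_force: [1.8, 3.3, 2.8]
width: 0.0003
```

```bash
python3 -m creep '[[-0.0006,-0.0019,0,0,-1],[-0.0012,-0.0038,0,0,-1],[-0.0018,-0.0057,0,0,-1],[-0.0024,-0.0076,0,0,-1]]'
python3 - <<'E'
from h import *
im,d=capture('top');cv2.imwrite('pics/t7c.png',cv2.resize(im[180:270,130:290],None,fx=5,fy=5,interpolation=cv2.INTER_CUBIC))
im,d=capture('side');cv2.imwrite('pics/s7c.png',cv2.resize(im[150:290,160:320],None,fx=4,fy=4,interpolation=cv2.INTER_CUBIC))
E
```

```text
t: 16.65
tool_pos: [0.5404, 0.1432, 0.0287]
tool_rot: [[-0.298, 0.002, 0.955], [-0.955, 0.001, -0.298], [-0.002, -1.0, 0.001]]
wrist_force: [3.3, 5.8, 2.4]
width: 0.0008
```

View pics/s7c.png

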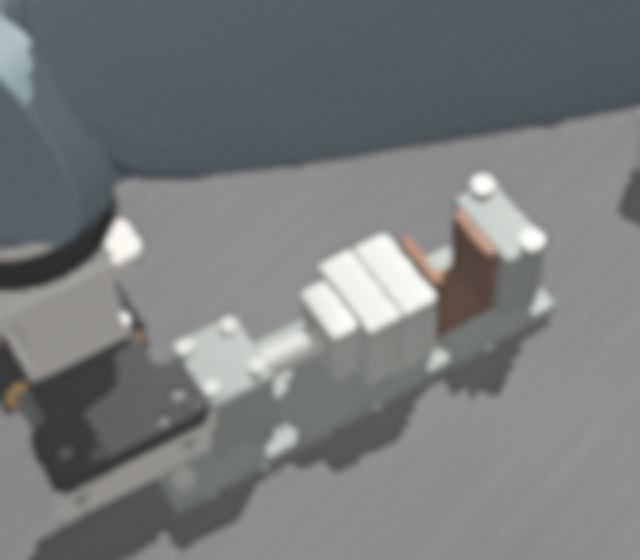

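The jaw has met plate 2 and pushed it almost to plate 1, everything upright. I continue in small steps.

```bash
python3 -m creep '[[-0.0004,-0.0014,0,0,-1],[-0.0009,-0.0029,0,0,-1],[-0.0009,-0.0029,0,0,-1]]';python3 -m creep '[[-0.0004,-0.0014,0,0,-1],[-0.0006,-0.0019,0,0,-1]]'
```

```text
t: 17.12
tool_pos: [0.5396, 0.1406, 0.0287]
tool_rot: [[-0.298, 0.002, 0.955], [-0.955, 0.002, -0.298], [-0.002, -1.0, 0.001]]
wrist_force: [4.6, 6.5, 2.1]
width: 0.0001
t: 17.38
tool_pos: [0.5393, 0.1395, 0.0287]
tool_rot: [[-0.298, 0.003, 0.954], [-0.954, 0.003, -0.298], [-0.004, -1.0, 0.002]]
wrist_force: [6.8, 10.9, 1.6]
width: 0.0004
```

```bash
python3 -m creep '[[-0.0003,-0.001,0,0,-1],[-0.0003,-0.001,0,0,-1]]';python3 -m creep '[[-0.0003,-0.001,0,0,-1],[-0.0003,-0.001,0,0,-1]]'
```

```text
t: 17.62
tool_pos: [0.5393, 0.1395, 0.0287]
tool_rot: [[-0.299, 0.004, 0.954], [-0.954, 0.005, -0.299], [-0.006, -1.0, 0.002]]
wrist_force: [6.8, 14.5, -0.8]
width: 0.0004
t: 17.88
tool_pos: [0.5393, 0.1395, 0.0288]
tool_rot: [[-0.299, 0.005, 0.954], [-0.954, 0.007, -0.299], [-0.008, -1.0, 0.003]]
wrist_force: [7.1, 20.1, -1.6]
width: 0.0003
```

The tool no longer moves while the force climbs to about 21 N, so the plates are snug. I back off and look.

```bash
python3 -m creep '[[0.003,0.0095,0,0,-1],[0.009,0.0286,0,0,-1],[0.015,0.0477,0,0,-1],[0.015,0.0477,0.05,0,-1],[0.015,0.0477,0.11,0,-1],[0.02,0.09,0.15,0,-1],[0.02,0.13,0.15,0,-1],[0.02,0.13,0.15,0,-1],[0.02,0.13,0.15,0,-1]]'
python3 - <<'E'
from h import *
s=sense();print(s['t'],s['tool_pos'],s['wrist_force'])
im,d=capture('top');np.savez('top8.npz',im=im,d=d);cv2.imwrite('pics/t8c.png',cv2.resize(im[180:270,130:290],None,fx=5,fy=5,interpolation=cv2.INTER_CUBIC))
im,d=capture('side');cv2.imwrite('pics/s8c.png',cv2.resize(im[150:290,160:320],None,fx=4,fy=4,interpolation=cv2.INTER_CUBIC))
E
```

```text
t: 19.0
tool_pos: [0.5571, 0.2659, 0.1774]
tool_rot: [[-0.297, -0.002, 0.955], [-0.955, -0.001, -0.297], [0.002, -1.0, -0.001]]
wrist_force: [-0.9, 1.1, -0.5]
width: 0.0002
19.0 [0.55711837 0.26592362 0.17743482] [-0.85962418  1.10811452 -0.48404054]
```

View pics/t8c.png

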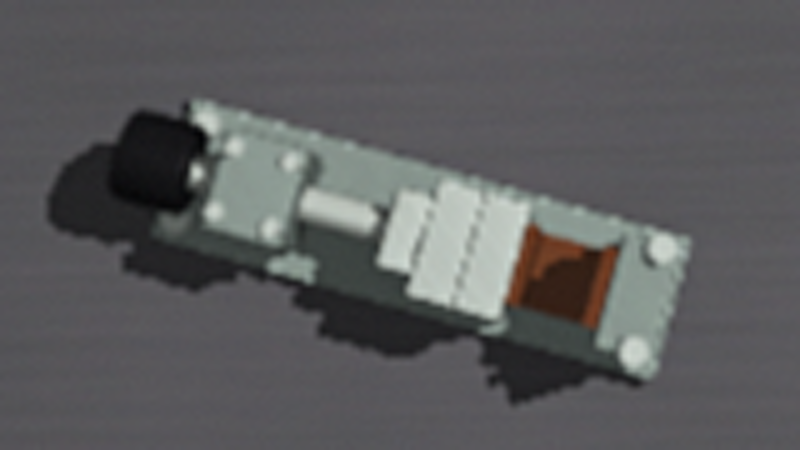

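View pics/s8c.png

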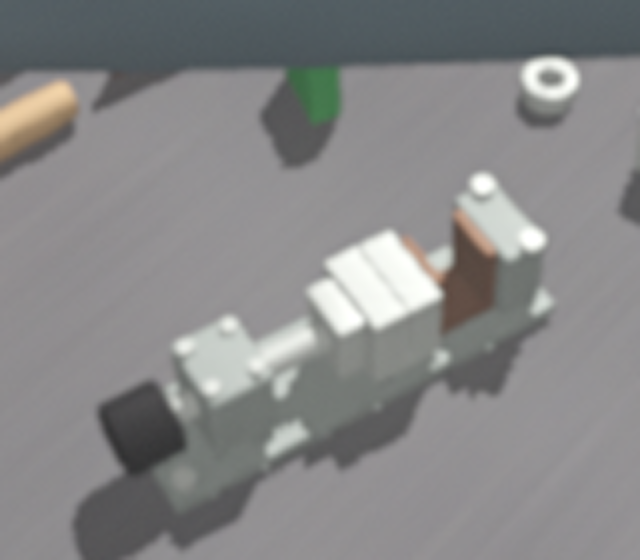

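Both views show workpiece, plate, plate and jaw touching with no gaps, upright and square (top crop: plates at (485,250) and (440,240), jaw at (405,230)). The arm is clear, so I hand in.

```bash
python3 -c "
from bench import *
print(finish_job())"
```

```text
the job is handed in; nothing more can be done
None
```

The job is handed in. Both solid steel plates stand upright on the bed, face to face and square to the clamp, snug between the channel workpiece and the jaw.

- **Placing:** I set the first plate near the workpiece and the second about 6 mm off it. I then pushed the knob with the closed fingers and backed the arm well clear.
- **Snug check:** At the end of the push the tool stopped moving while the force rose from about 13 N to 21 N. The last top and side pictures show no gaps between workpiece, plates and jaw.
- **Time and force:** The robot's clock was at about 19 s. The highest force I read was about 21 N; I only read it at the end of each move.
- **Disagreements:** The wrist camera differed from the fixed cameras by about 2 mm, within the stated calibration. The measured tool position puts the jaw about 42 mm from the workpiece against the 40 mm expected, which is about the size of the measuring error. I went by the stall and the pictures, and did not measure the final gap any more closely.

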